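Screw the sprung lid back onto the sample jar

ROBOT

A 6-joint arm with a two-finger parallel gripper is mounted at the origin on a cart in front of the work surface, level with it; the furniture and walls round the work are solid. World frame = base frame: x ahead of the robot, y to its left, z up, the work surface at z = 0. Lengths are in m, angles in degrees, forces in N, time in s.
With the tool pointing down it reaches from about 0.375 to 0.9 m from the base axis. Payload 3.1 kg.
Tool frame: the origin (TCP) lies at the very end of the fingers, on their centre line; the grasp point (between the pads) lies 19 mm behind it (bot.tcp_to_grasp is the distance from the TCP to the grasp point, in m); z points along the fingers, y is the direction in which the jaws open and shut (so a half turn about z gives the same grasp; the last joint's range is limited). The gripper opens to 87 mm and grips with 3 to 60 N. Pads are 19 mm wide; open, the fingers measure 117 mm over their backs; the gripper's body (75 mm by 190 mm) begins 51 mm behind the grasp point.
Start: joints at [-74.914, 30.224, 82.088, -0, 67.689, -10.227], TCP at [0.267, -0.565, 0.19] pointing down, gripper open.
Joint ranges: [-176.69, 176.69], [-43.24, 126.21], [12.49, 139.97], [-82, 262], [0, 151.66], [-163.58, 163.58]. Speed limits (degrees/s): [159.86, 159.86, 180, 180, 180, 180].

INTERFACE

Orientations are given as a 3x3 rotation matrix whose columns are the frame's x, y, z axes.
In Python, from rig import telemetry, eyes, order, bot gives the robot as it stands. The module is installed in compiled form; this text tells all that it offers.
- The arm moves only by the tool servo_tool, never from a script. Its argument "targets" is a list of rows, each a list of 2 entries, a list of its own where there are three numbers: the shift along the tool's x, y, z in m, then the turn, a rotation vector about the tool's x, y, z in rad. In form: [[[tx, ty, tz], [wx, wy, wz]], ...]. A call has 1 to 12 rows; each row is the pose to reach, as a shift and turn from the pose commanded when the call began, along the tool's axes at that moment; what a row does not reach only later rows make up. A row lasts 1/8 s, in which the tool goes at most 62.5 mm and 10.7 degrees, less where a joint would pass 70% of its speed; a pose out of reach is approached as far as the arm can. A call with a gripper value outside its range is refused whole. "gripper" is the finger opening in m, from 0 to 0.087, set as the call begins (left out, the last holds). The fingers move at their own pace and stop on an object; the grip force is fixed at half the most. Time passes only in rows, so rows that repeat a pose let the fingers close. It gives the time, the measured TCP pose, the force and the opening at its end, in the units of the state.
- telemetry.read_state(): the state, without advancing time (a new reading comes with each control period).
- eyes.capture(name): name is "scene" or "top" or "wrist"; returns a dict with "pixels" (480x640x3 uint8, blue, green, red), "intrinsics" (3x3 intrinsics, pixels), "extrinsics" (4x4, takes a point from camera to world coordinates); the wrist camera has in their place "T_tool_cam" (4x4, takes a point from camera to tool coordinates, whose origin is the TCP and whose axes are the flange's). Camera axes: x right, y down, z forward; pixel columns grow to the right and rows downward; lengths in m; the calibration is good to about 2 mm. A picture is of the moment at which its call begins: read the wrist's pose just before it. There is no depth.
- order.hand_in(): hands the job in, once; it reports no verdict.
The state is a dict: "time_s": time; "joint_positions": joint angles; "qvel": joint speeds; "tau": joint torques, N m; "position": TCP position; "tcp_rot": TCP orientation; "force": force on the tool from outside, world axes, zero at the start; "moment": the same for the moment, N m; "opening": opening from 0.0 (shut) to 1.0 (fully open).
Only numpy, scipy, OpenCV 4.12 (cv2) and the standard library are available. Lean on these libraries where they do the work, as an engineer would, in place of code of your own. Each camera call takes 0.05 s, during which the arm holds its last target. There are 200 camera calls.

TASK

The amber sample jar in the bench holder has been left open: press its sprung, hinged white screw cap down onto the neck and screw it clockwise fully home to its stop, so that it stays shut when you let go. If the cap rides up on the thread and will not go flat, back it off anticlockwise first. Leave the vial, the petri dish and the marker pen where they are.

Things in the scene. Friction and masses are not known exactly. Their poses are not given: they have to be found in the camera images.
- jar: Amber jar, 71 mm across, shoulder to 112 mm, neck 46 mm across, mouth at 140 mm, clamped in a fixed steel holder (foot 140 x 120 x 12 mm, ring 84 mm across up to 42 mm, thumbscrew at -y). Origin: centre of the holder's underside, z up. The lid's hinge is on the jar's -x side. The catch, a lug on the neck 133 mm up, is on the +x side.
- hinge_pin (a point): Fixed: middle of the lid's hinge pin, 44 mm from the jar's axis towards its -x, 124 mm above the bench; axes as the jar's, the pin runs along y. With the lid shut the point cap_grip lies 44 mm from here along +x and 24 mm up. The open cap's top leans by the hinge angle towards -x (mostly to the robot). The hinge stands no higher than the captive ring.
- cap_grip (a point): On the axis of the white ribbed screw cap, 10 mm below its flat top. Cap 58 mm across; free side wall 30 mm high, from the top down to the 66 mm steel captive ring (6 mm high) at its foot. Grip it across the diameter, in any direction. z: along the cap's axis, out of its top. x: towards the orange line on top and side. With the lid shut: on the jar's axis, 148 mm above the bench.
- lid_hinge (a joint): Lid angle, rad. 0: shut (hard stop); grows as the lid opens, at most 0.75. A spring lifts it to about 0.55; start 0.50 to 0.60. Holding it shut takes about 7 N pressed down at the cap's centre. If the cap's thread lands on the neck lug the lid stops at about 0.12.
- cap_twist (a joint): Turn of the cap in its ring, rad; grows clockwise seen on its top. 0: backed-off stop (orange line away from the hinge). 3.14: home, hard stop (line at the orange mark by the hinge). Start 0.05 to 1.2. Only below about 0.55 can the cap go down past the lug. Held shut, it catches from 0.65 and is safe past 0.9; 1.5 mm play then. Turning takes about 0.1 N m.
- vial_0: Bystander: capped glass vial, 23 mm across, 56 mm high, origin under its centre.
- petri_dish: Bystander: clear petri dish, 66 mm across, 13 mm high, origin under its centre.
- marker_pen: Bystander: red and white marker pen lying flat, 135 x 17 x 16 mm, origin under its centre.
Mind the look-alikes: they are no part of the job. There is more than one size of the jar; the one meant has the size given above.

How it is judged (in metres and radians):
At the end, for the whole second after the job is handed in: The lid is shut (hinge under 0.05 rad), held by the thread alone, and the cap is screwed home to within 0.15 rad of its stop (value of joint lid_hinge below 0.05 rad and value of joint cap_twist above 2.99 rad); the robot touches nothing.
It fails at once if the vial was moved by more than 3 cm or toppled (distance of vial_0 from where it was at the start of the episode above 0.03 m or angle between vial_0's own z axis and vertical above 0.5 rad).
It fails at once if the petri dish was moved by more than 3 cm (distance of petri_dish from where it was at the start of the episode above 0.03 m).
It fails at once if the marker pen was moved by more than 4 cm (distance of marker_pen from where it was at the start of the episode above 0.04 m).
It also fails if it takes over 45 s, if anything falls off the work surface, if the arm or the gripper's body presses on something with over 40 N, if the wrist force passes 120 N, or if a joint passes its speed limit or range.

## Working session

There is one attempt and no reset: what is moved stays moved. The work goes in short steps, Python scripts to look and compute and a tool call to move; the robot and the scene stay as the last step left them, time stands still between calls to the robot, and variables do not carry over. Pictures are saved under pics/ and viewed, about 8 in all and at most 12, crops included, and the job is handed in when it is done.

Besides the shell and the picture viewer there is one more tool, called after "Emit:" as name([rows], argument=value, ...), one row to a line, values as JSON. servo_tool: Moves the arm, as the interface text tells. Its arguments: {"type":"object","properties":{"targets":{"type":"array","items":{"type":"array"}},"gripper":{"type":"number"}},"required":["targets"]}

```bash
mkdir -p pics
cat > h.py <<'E'
import numpy as np, cv2, pickle
from rig import telemetry, eyes, order, bot
def snap(n,f):
    s=telemetry.read_state(); c=eyes.capture(n); cv2.imwrite(f'pics/{f}.png',c['pixels'])
    pickle.dump((s,c),open(f'pics/{f}.pkl','wb')); return s,c
def load(f): return pickle.load(open(f'pics/{f}.pkl','rb'))
def camT(s,c):
    if 'extrinsics' in c: return np.array(c['extrinsics'])
    T=np.eye(4);T[:3,:3]=s['tcp_rot'];T[:3,3]=s['position'];return T@np.array(c['T_tool_cam'])
def ray(f,u,v):
    s,c=load(f);T=camT(s,c);d=T[:3,:3]@np.linalg.inv(c['intrinsics'])@[u,v,1];return T[:3,3],d/np.linalg.norm(d)
def atz(f,u,v,z):
    o,d=ray(f,u,v);return o+d*(z-o[2])/d[2]
def proj(f,p):
    s,c=load(f);T=np.linalg.inv(camT(s,c));q=np.array(c['intrinsics'])@(T[:3,:3]@np.array(p)+T[:3,3]);return q[:2]/q[2]
E
python3 - <<'E'
from h import *
for n in('scene','top'):
    s,c=snap(n,n+'0'); print(np.round(c['extrinsics'],3).tolist(),np.round(c['intrinsics'],1).tolist())
print(s)
E
```

```text
[[-0.663, -0.342, 0.666, -0.191], [-0.749, 0.28, -0.601, 0.708], [0.018, -0.897, -0.441, 0.601], [0.0, 0.0, 0.0, 1.0]] [[570.0, 0.0, 323.9], [0.0, 570.0, 240.1], [0.0, 0.0, 1.0]]
[[0.015, -0.996, 0.089, 0.479], [-0.999, -0.018, -0.028, 0.044], [0.03, -0.088, -0.996, 1.084], [0.0, 0.0, 0.0, 1.0]] [[487.9, 0.0, 316.5], [0.0, 487.9, 232.9], [0.0, 0.0, 1.0]]
{'time_s': 0.05, 'joint_positions': array([-7.49143815e+01,  3.02774866e+01,  8.21540957e+01, -3.87168519e-04,
        6.76858863e+01, -1.02262501e+01]), 'qvel': array([ 0.00578244,  0.01376892, -0.10407823, -0.01396423, -0.00758656,
        0.03582825]), 'tau': array([ 4.43408435e-04, -4.41367722e+01, -1.77341920e+01,  6.35829521e-02,
        5.34382579e-02, -4.99187183e-05]), 'position': array([ 0.26705014, -0.56423557,  0.18910024]), 'tcp_rot': array([[ 9.03993002e-01,  4.27546912e-01, -5.39629030e-04],
       [ 4.27547103e-01, -9.03990908e-01,  1.97793246e-03],
       [ 3.57839179e-04, -2.01875393e-03, -9.99997898e-01]]), 'force': array([ 1.25364022, -0.08672716, -0.07618717]), 'moment': array([-0.02804109, -0.0341647 ,  0.01237868]), 'opening': 0.999359822176754}
```

View pics/scene0.png

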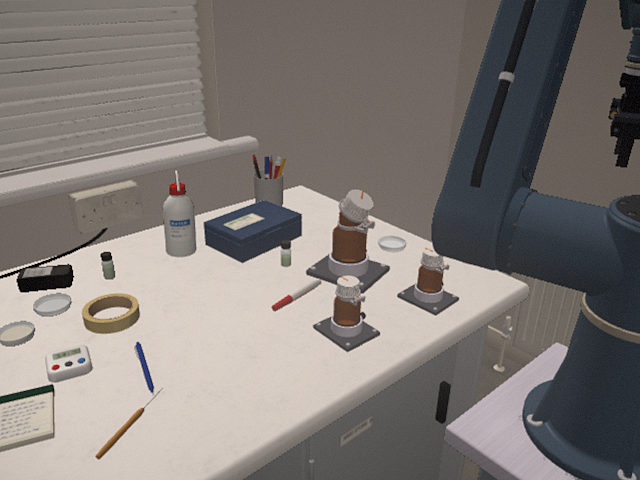

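View pics/top0.png

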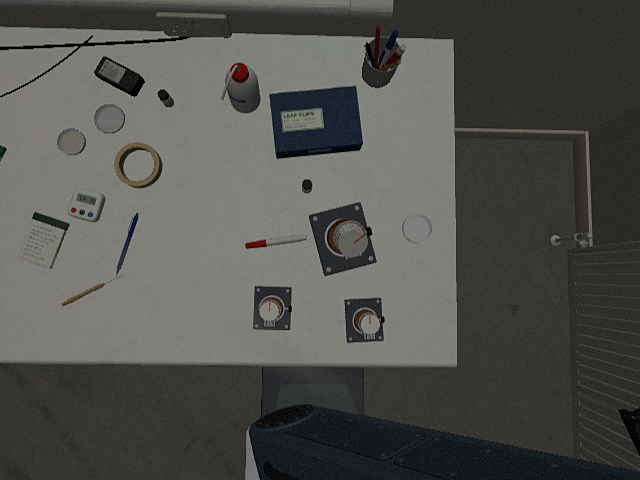

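The scene shows three jars. In the top view they are the big one at (343,238) and two small ones at (272,308) and (364,320). The big one should be the 140 × 120 mm foot, so I'll check it with an enlarged crop and measurements.

Run:
```python
from h import *
a=cv2.resize(load('top0')[1]['pixels'][190:285,295:390],(560,560),interpolation=cv2.INTER_CUBIC)
cv2.imwrite('pics/c1.png',a)
b=cv2.resize(load('scene0')[1]['pixels'][180:295,300:395],(495,600),interpolation=cv2.INTER_CUBIC)
cv2.imwrite('pics/c2.png',b)
m=np.zeros((600,800,3),np.uint8);m[:400,:400]=cv2.resize(a,(400,400));m[:480,400:796]=cv2.resize(b,(396,480));cv2.imwrite('pics/c12.png',m)
```

```text
(no output)
```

View pics/c12.png

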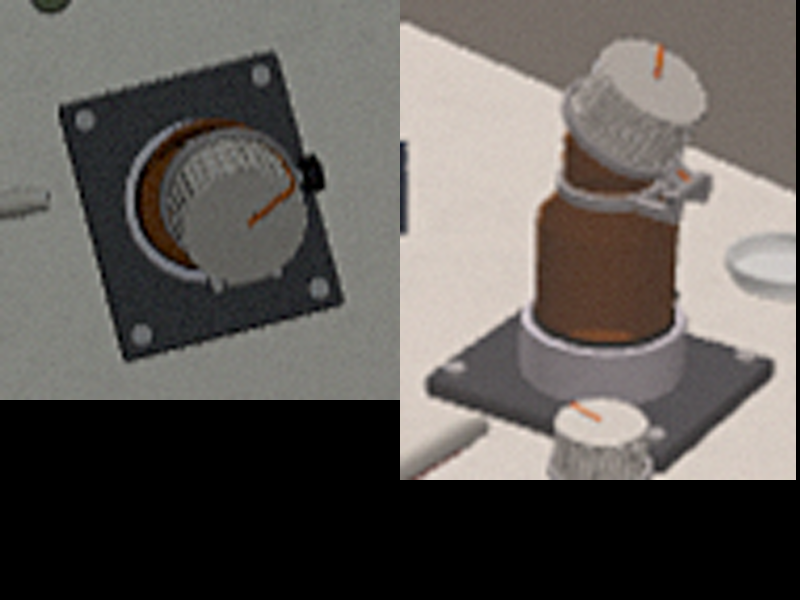

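Run:
```python
from h import *
C=np.array([(60,105),(274,53),(343,303),(125,360)])/4.2105+[295,190]
P=np.array([atz('top0',u,v,.012) for u,v in C]);print(P.round(4))
for i in range(4): print(np.linalg.norm(P[i]-P[(i+1)%4]))
ctr=P.mean(0);print(ctr)
# -x toward the robot: x axis from edge P2-P3 mid to P0-P1 mid
x=(P[0]+P[1]-P[2]-P[3]);y=(P[0]+P[3]-P[1]-P[2]);print('yaw',np.degrees(np.arctan2(x[1],x[0])),np.degrees(np.arctan2(y[1],y[0]))-90)
yaw=np.arctan2(x[1],x[0])
X=np.array([np.cos(yaw),np.sin(yaw),0])
j=np.array([ctr[0],ctr[1],0])
hp=j-.044*X+[0,0,.124]
Z=np.array([0,0,1.])
for th in (.5,.55,.6):
    u=np.cos(th)*X+np.sin(th)*Z; n=-np.sin(th)*X+np.cos(th)*Z
    top=hp+.044*u+.034*n
    print(th,top.round(4),(proj('top0',top)-[295,190])*4.2105,(proj('scene0',top)-[300,180])*[396/95,480/115.])
    Y=np.cross(Z,X)
    for t in (0,.3,.6,.9,1.2):
        l=np.cos(t)*u-np.sin(t)*Y; e=top+.029*l
        print('  ',t,((proj('top0',e)-[295,190])*4.2105).round(),((proj('scene0',e)-[300,180])*[396/95,480/115.]).round())
for q in ((128,200),(200,118)): pass
o=[atz('top0',295+a/4.2105,190+b/4.2105,.042) for a,b in((126,200),(190,282))]; print(o)
print('ring left pt pred', [((proj('top0',j+[.042*np.cos(a),.042*np.sin(a),.042])-[295,190])*4.2105).round() for a in (np.pi/2,0,np.pi,2.2,4)])
```

```text
[[ 0.6144  0.0304  0.012 ]
 [ 0.6442 -0.0822  0.012 ]
 [ 0.5128 -0.1194  0.012 ]
 [ 0.4814 -0.0056  0.012 ]]
0.11650404435852027
0.1365268135222375
0.1180408927065831
0.13779706400824848
[ 0.56319184 -0.04417247  0.012     ]
yaw 15.477733400107711 15.144499251957939
0.5 [ 0.5423 -0.05    0.1749] [243.56892402 223.5015991 ] [254.02778203  80.96636487]
   0 [232. 165.] [209.  42.]
   0.3 [251. 163.] [220.  39.]
   0.6 [270. 166.] [234.  39.]
   0.9 [286. 175.] [250.  43.]
   1.2 [298. 187.] [266.  50.]
0.55 [ 0.5398 -0.0506  0.176 ] [245.30942281 228.94060369] [258.83574241  80.1029008 ]
   0 [234. 172.] [215.  39.]
   0.3 [254. 170.] [226.  36.]
   0.6 [272. 173.] [240.  36.]
   0.9 [288. 181.] [255.  41.]
   1.2 [300. 193.] [271.  48.]
0.6 [ 0.5373 -0.0513  0.1769] [247.05246213 234.52028849] [263.73534475  79.51399601]
   0 [237. 179.] [222.  37.]
   0.3 [256. 177.] [233.  33.]
   0.6 [275. 180.] [246.  34.]
   0.9 [291. 187.] [261.  39.]
   1.2 [302. 199.] [276.  47.]
[array([ 0.56249487, -0.00359041,  0.042     ]), array([ 0.52128322, -0.03670151,  0.042     ])]
ring left pt pred [array([123., 199.]), array([206., 118.]), array([205., 282.]), array([138., 247.]), array([267., 255.])]
```

The foot measures about 138 × 117 mm, so the big jar at (343,238) is the one meant. It stands at (0.563,-0.044) with a yaw of about 15.3°. The hinge is about 0.55, and the orange line points at a twist of about 1.0, so the cap must be backed off first. Next I'll compute a look pose along the cap's axis.

```bash
cat >> h.py <<'E'
from scipy.spatial.transform import Rotation as Ro
Z=np.array([0,0,1.])
J=dict(j=np.array([.563,-.044,0]),yaw=np.radians(15.3))
def lid(th):
    X=np.array([np.cos(J['yaw']),np.sin(J['yaw']),0]);Y=np.cross(Z,X)
    u=np.cos(th)*X+np.sin(th)*Z;n=-np.sin(th)*X+np.cos(th)*Z
    return u,Y,n,J['j']-.044*X+.124*Z
def pose(th,a,h):   # tool on cap axis, turned by a about tool z, TCP h above cap top
    u,Y,n,hp=lid(th); R=np.c_[-u,Y,-n]@Ro.from_rotvec([0,0,a]).as_matrix()
    return hp+.044*u+(.034+h)*n,R
def rel(p,R,p0,R0): return (R0.T@(p-p0)).round(4).tolist(),Ro.from_matrix(R0.T@R).as_rotvec().round(4).tolist()
E
python3 - <<'E'
from h import *
s=telemetry.read_state();p0,R0=s['position'],s['tcp_rot']
p,R=pose(.55,.8,.12);print(p,R);print(rel(p,R,p0,R0))
print(R0.T@np.array([0,0,.16]))
print(np.round(eyes.capture('wrist')['T_tool_cam'],3))
E
```

```text
[ 0.47910014 -0.0669524   0.27828701] [[-0.76219903  0.40604614  0.50416184]
 [ 0.53520122  0.83338879  0.13792307]
 [-0.3641597   0.37495287 -0.85252452]]
([0.4044, -0.3591, -0.0883], [-0.6394, 0.2042, -2.1023])
[ 5.45345008e-05 -3.08031493e-04 -1.59999694e-01]
[[-0.    -0.97  -0.244  0.067]
 [ 1.     0.    -0.    -0.   ]
 [ 0.    -0.244  0.97  -0.195]
 [ 0.     0.     0.     1.   ]]
```

Emit:
servo_tool([
  [[0, 0, -0.06], [0, 0, 0]],
  [[0, 0, -0.12], [0, 0, -0.15]],
  [[0.03, -0.03, -0.16], [0, 0, -0.3]],
  [[0.07, -0.07, -0.16], [0, 0, -0.45]],
  [[0.11, -0.1, -0.16], [0, 0, -0.6]],
  [[0.15, -0.14, -0.16], [0, 0, -0.75]],
  [[0.19, -0.17, -0.16], [-0.1, 0.03, -0.9]],
  [[0.23, -0.21, -0.16], [-0.2, 0.06, -1.05]],
  [[0.27, -0.24, -0.16], [-0.3, 0.1, -1.2]],
  [[0.31, -0.28, -0.14], [-0.4, 0.13, -1.35]],
  [[0.35, -0.31, -0.12], [-0.45, 0.15, -1.5]],
  [[0.4, -0.355, -0.09], [-0.5, 0.17, -1.65]],
])

```text
time_s: 1.65
position: [0.4738, -0.0815, 0.2849]
tcp_rot: [[-0.476, 0.753, 0.454], [0.85, 0.527, 0.017], [-0.226, 0.394, -0.891]]
force: [0.4, -0.9, 0.4]
opening: 1.0
```

Run:
```python
from h import *
s=telemetry.read_state();p,R=pose(.55,.8,.12);print(rel(p,R,s['position'],s['tcp_rot']),s['joint_positions'],s['position'])
```

```text
([0.0113, 0.0091, 0.0085], [-0.1302, 0.0429, -0.4491]) [-34.80485293   1.22025338 115.14898307  23.26239613  43.86793605
 -80.92909405] [ 0.47375805 -0.0814939   0.28486598]
```

Emit:
servo_tool([
  [[0.003, 0.003, 0.003], [-0.04, 0.01, -0.15]],
  [[0.006, 0.006, 0.006], [-0.08, 0.03, -0.3]],
  [[0.011, 0.009, 0.0085], [-0.13, 0.043, -0.45]],
  [[0.011, 0.009, 0.0085], [-0.13, 0.043, -0.45]],
  [[0.011, 0.009, 0.0085], [-0.13, 0.043, -0.45]],
])

```text
time_s: 2.28
position: [0.4785, -0.0683, 0.2781]
tcp_rot: [[-0.761, 0.412, 0.501], [0.54, 0.83, 0.138], [-0.359, 0.376, -0.854]]
force: [-0.0, -0.4, -0.6]
opening: 1.0
```

Run:
```python
from h import *
s,c=snap('wrist','w1');p,R=pose(.55,.8,.12);print(rel(p,R,s['position'],s['tcp_rot']),s['joint_positions'],s['position'])
for th in(.5,.55,.6):
    u,Y,n,hp=lid(th);top=hp+.044*u+.034*n
    print(th,proj('w1',top),[proj('w1',top+.029*(np.cos(t)*u-np.sin(t)*Y)).round() for t in (0,.8,1,1.2)])
    # top circle fitted bbox
    q=np.array([proj('w1',top+.029*(np.cos(t)*u-np.sin(t)*Y)) for t in np.arange(0,6.28,.1)]);print(q.min(0),q.max(0))
```

```text
([0.0002, 0.0014, 0.0004], [-0.0018, -0.0028, -0.0063]) [ -40.0693218     2.76164049  117.24296141   35.86611523   46.95994393
 -121.12585039] [ 0.47846859 -0.06831124  0.27813704]
0.5 [320.80681651 223.08485964] [array([344., 245.]), array([321., 255.]), array([314., 254.]), array([308., 252.])]
[287.5366252  190.07344767] [353.87777433 254.53364023]
0.55 [319.45770962 222.33752797] [array([343., 245.]), array([320., 254.]), array([313., 254.]), array([307., 252.])]
[286.0098041  188.89083717] [352.9111143  254.38591567]
0.6 [317.99571119 221.47195663] [array([342., 244.]), array([318., 254.]), array([312., 253.]), array([305., 252.])]
[284.42988006 187.62800357] [351.78190029 254.08569117]
```

View pics/w1.png

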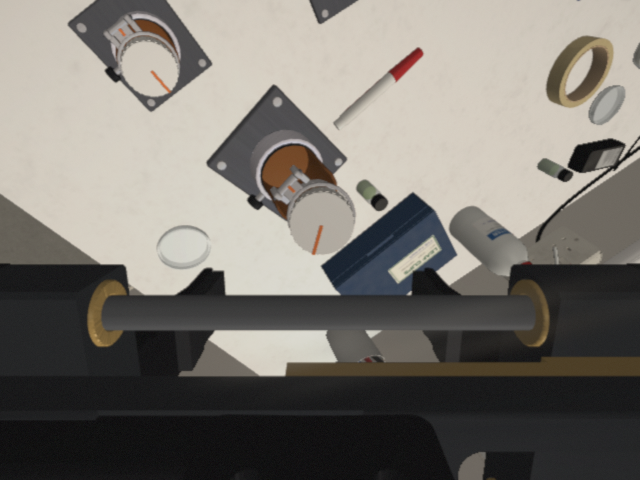

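The wrist view shows the cap top centred near (321,220), against a predicted (319.5,222), with the line end at (315,253), so the twist is about 0.95–1.0. The model fits. I'll turn by +0.5 so joint 6 has room for backing off, then approach.

Emit:
servo_tool([
  [[0, 0.001, 0], [0, 0, 0.17]],
  [[0, 0.002, 0], [0, 0, 0.34]],
  [[0, 0.002, 0.02], [0, 0, 0.5]],
  [[0, 0.002, 0.05], [0, 0, 0.5]],
  [[0, 0.002, 0.08], [0, 0, 0.5]],
  [[0, 0.002, 0.08], [0, 0, 0.5]],
  [[0, 0.002, 0.08], [0, 0, 0.5]],
])

```text
time_s: 3.2
position: [0.5196, -0.0554, 0.2112]
tcp_rot: [[-0.472, 0.724, 0.502], [0.871, 0.472, 0.138], [-0.137, 0.502, -0.854]]
force: [-0.2, -0.1, -0.3]
opening: 1.0
```

Run:
```python
from h import *
s,c=snap('wrist','w2');p,R=pose(.55,1.3,-.024);print(rel(p,R,s['position'],s['tcp_rot']),s['joint_positions'],s['position'],s['force'])
best=[]
g=cv2.GaussianBlur(cv2.cvtColor(c['pixels'],cv2.COLOR_BGR2GRAY),(3,3),0)
for th in(.5,.55,.6):
    u,Y,n,hp=lid(th);top=hp+.044*u+.034*n
    q=np.array([proj('w2',top+.029*(np.cos(t)*u-np.sin(t)*Y)) for t in np.arange(0,6.28,.1)]);print(th,proj('w2',top),q.min(0),q.max(0))
u,v=proj('w2',top).astype(int);print(u,v)
x0,y0=max(u-100,0),max(v-100,0)
cv2.imwrite('pics/w2c.png',cv2.resize(c['pixels'][y0:y0+200,x0:x0+200],(600,600)));print(x0,y0)
```

```text
([-0.0003, -0.0008, 0.0648], [-0.0019, -0.0016, -0.0036]) [-34.008012    13.07330319 119.01310117  44.20966024  34.55628871
 -98.82084411] [ 0.5195652  -0.05540628  0.21121614] [-0.1542827  -0.0853295  -0.30606085]
0.5 [318.83415632 247.63911417] [275.07031737 204.61393659] [362.12618082 288.18811454]
0.55 [316.43511154 247.93188543] [272.45104952 204.40299107] [360.42145838 289.05911815]
0.6 [313.83002575 248.15179674] [269.76981762 204.11555945] [358.38693002 289.85267155]
313 248
213 148
```

View pics/w2c.png

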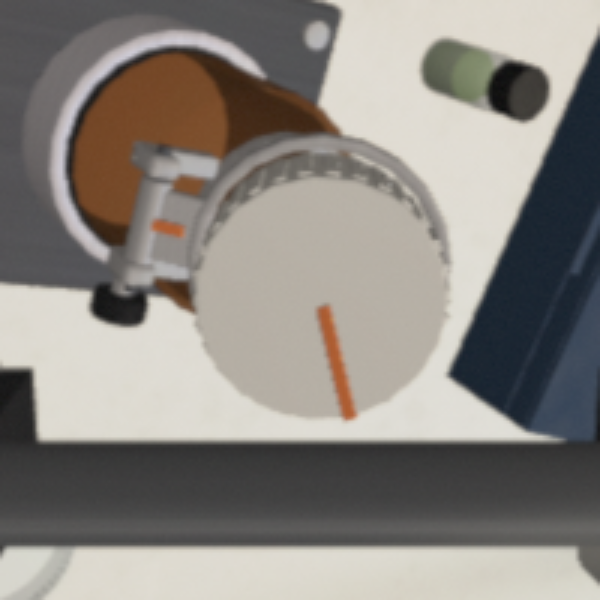

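Disc is at (276.7..362.3, 207..287), which matches a lid angle of about 0.50. The line end is at about (329.7,287).

Run:
```python
from h import *
s=telemetry.read_state()
u,Y,n,hp=lid(.5);top=hp+.044*u+.034*n
for t in np.arange(.5,1.3,.1): print(t.round(2),proj('w2',top+.029*(np.cos(t)*u-np.sin(t)*Y)))
for th in (.5,.52):print(rel(*pose(th,1.3,-.024),s['position'],s['tcp_rot']))
```

```text
0.5 [349.37942173 275.51916175]
0.6 [346.23826478 278.2993795 ]
0.7 [342.84010577 280.77324437]
0.8 [339.21719752 282.91928926]
0.9 [335.40342675 284.71894753]
1.0 [331.43406449 286.156634  ]
1.1 [327.34552059 287.21981401]
1.2 [323.17510105 287.89906247]
([-0.0001, -0.0005, 0.0673], [0.0466, 0.0126, -0.0035])
([-0.0, -0.0006, 0.0664], [0.0273, 0.0073, -0.0035])
```

Emit:
servo_tool([
  [[0, 0, 0.02], [0.02, 0.006, 0]],
  [[0, 0, 0.04], [0.04, 0.01, 0]],
  [[0, 0, 0.055], [0.04, 0.01, 0]],
  [[0, 0, 0.067], [0.04, 0.01, 0]],
  [[0, 0, 0.067], [0.04, 0.01, 0]],
])

```text
time_s: 3.88
position: [0.5532, -0.0462, 0.1534]
tcp_rot: [[-0.477, 0.744, 0.467], [0.87, 0.477, 0.128], [-0.127, 0.468, -0.875]]
force: [-0.1, 0.4, 0.5]
opening: 0.998
```

Emit:
servo_tool([
  [[0, 0, 0], [0, 0, 0]],
  [[0, 0, 0], [0, 0, 0]],
  [[0, 0, 0], [0, 0, 0]],
  [[0, 0, 0], [0, 0, 0]],
  [[0, 0, 0], [0, 0, 0]],
  [[0, 0, 0], [0, 0, 0]],
], gripper=0.04)

```text
time_s: 4.62
position: [0.5531, -0.0461, 0.1533]
tcp_rot: [[-0.477, 0.744, 0.467], [0.869, 0.477, 0.128], [-0.128, 0.468, -0.875]]
force: [-0.1, -0.2, -0.1]
opening: 0.48
```

Run:
```python
from h import *
s=telemetry.read_state();print(rel(*pose(.5,1.3,-.024),s['position'],s['tcp_rot']),s['joint_positions'],s['force'],s['moment'],s['opening']*87)
```

```text
([-0.0006, 0.0, -0.0005], [0.0059, 0.0011, -0.0037]) [-28.66304356  21.91365581 117.18901296  47.44638825  27.20744055
 -99.54772102] [-0.14276519 -0.16740999 -0.12584635] [-0.06005903  0.1670406   0.01456018] 41.75052211322454
```

The opening of 42 mm is below 58 mm, so the gripper is not on the cap where I expected. I'll look.

Run:
```python
from h import *
s,c=snap('scene','s3');s,w=snap('wrist','w3')
m=np.zeros((480,800,3),np.uint8);m[:,:400]=cv2.resize(c['pixels'][170:290,300:400],(400,480));m[:300,400:]=cv2.resize(w['pixels'],(400,300));cv2.imwrite('pics/m3.png',m)
print(s['opening'])
```

```text
0.47119215470348086
```

View pics/m3.png

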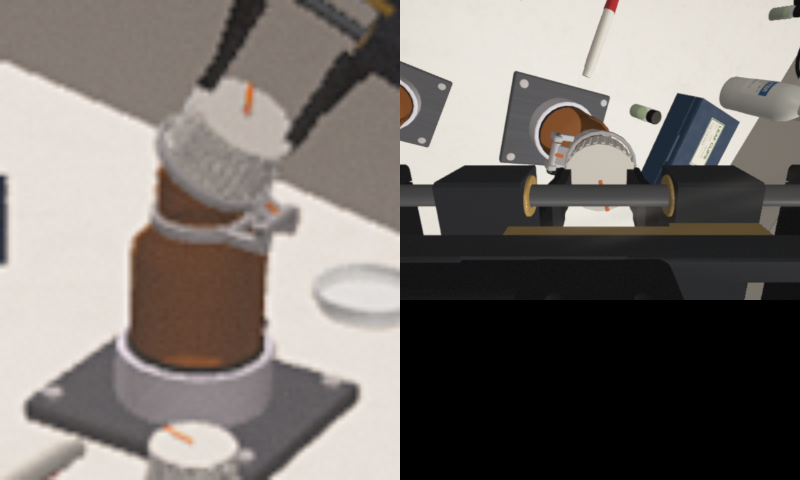

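Run:
```python
from h import *
s=telemetry.read_state();p,R=s['position'],s['tcp_rot']
u,Y,n,hp=lid(.5);top=hp+.044*u+.034*n
f=lambda q:((proj('s3',q)-[300,170])*4).round()
g=lambda q:(proj('w3',q)*.625+[400,0]).round()
for nm,q in (('top',top),('tcp',p),('tip+',p+.021*R[:,1]),('tip-',p-.021*R[:,1]),('tip+29',p+.029*R[:,1]),('tip-29',p-.029*R[:,1]),('b+29',p+.029*R[:,1]-.024*R[:,2]),('b-29',p-.029*R[:,1]-.024*R[:,2])): print(nm,f(q),g(q))
print(s['opening'],s['time_s'],s['qvel'])
b=load('s3')[1]['pixels'][170:240,330:400];cv2.imwrite('pics/z3.png',cv2.resize(b,(600,600),interpolation=cv2.INTER_CUBIC))
```

```text
top [244. 118.] [599. 178.]
tcp [221. 153.] [599. 167.]
tip+ [186. 131.] [622. 167.]
tip- [256. 176.] [575. 167.]
tip+29 [173. 122.] [631. 167.]
tip-29 [270. 184.] [566. 167.]
b+29 [194.  88.] [636. 177.]
b-29 [292. 151.] [562. 177.]
0.4670943458725232 4.725 [ 0.04077453 -0.02157534 -0.07099502  0.05246472  0.07053711  0.02576165]
```

View pics/z3.png

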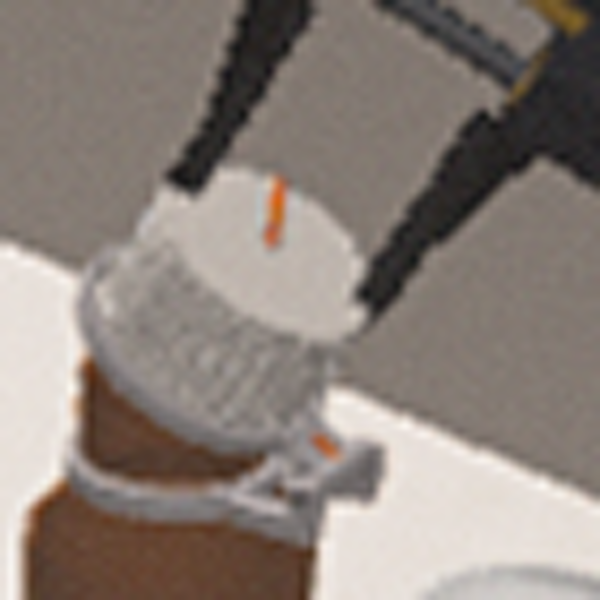

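Run:
```python
from h import *
w=load('w3')[1]['pixels'];cv2.imwrite('pics/z4.png',cv2.resize(w[180:380,200:440],(720,600),interpolation=cv2.INTER_CUBIC))
s=telemetry.read_state();p,R=s['position'],s['tcp_rot']
print([((proj('w3',p+k*R[:,1])-[200,180])*3).round() for k in(-.029,-.0205,0,.0205,.029)])
```

```text
[array([196., 263.]), array([242., 263.]), array([353., 263.]), array([464., 263.]), array([511., 263.])]
```

View pics/z4.png

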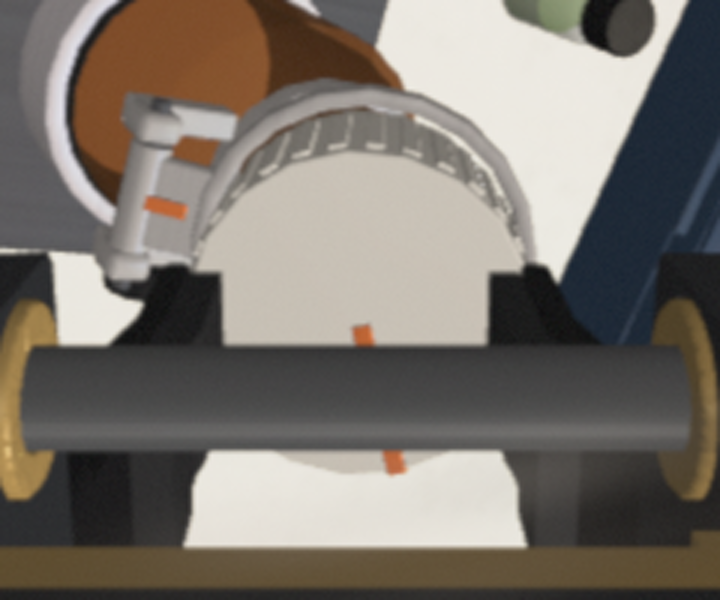

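Run:
```python
from h import *
s,c=load('w3');print(c['intrinsics']); p,R=s['position'],s['tcp_rot']
for th in(.45,.5,.55):
    u,Y,n,hp=lid(th);top=hp+.044*u+.034*n
    q=(np.array([proj('w3',top+.029*(np.cos(t)*u-np.sin(t)*Y)) for t in np.arange(0,6.28,.05)])-[200,180])*3;print(th,q.min(0),q.max(0))
for d in (0,.01,.02,.024,.03,.04):
    print(d,[((proj('w3',p-d*R[:,2]+k*R[:,1]+x*R[:,0])-[200,180])*3).round() for k,x in((-.0203,.0095),(.0203,.0095))],[((proj('s3',p-d*R[:,2]+k*R[:,1])-[300,170])*4).round() for k in (.0253,-.0253)])
```

```text
[[371.25362764   0.         317.95454096]
 [  0.         371.25362764 236.72364564]
 [  0.           0.           1.        ]]
0.45 [187.18754308 142.63354191] [538.04146738 470.81690195]
0.5 [176.41241427 142.58799194] [532.34844664 476.3583478 ]
0.55 [165.36969019 142.26903251] [525.2887626  481.69812281]
0 [array([242., 214.]), array([465., 214.])] [array([179., 126.]), array([264., 180.])]
0.01 [array([236., 230.]), array([470., 230.])] [array([188., 112.]), array([273., 166.])]
0.02 [array([230., 248.]), array([476., 248.])] [array([197.,  98.]), array([282., 153.])]
0.024 [array([227., 256.]), array([479., 256.])] [array([200.,  92.]), array([286., 147.])]
0.03 [array([223., 268.]), array([483., 268.])] [array([206.,  83.]), array([292., 138.])]
0.04 [array([216., 291.]), array([491., 291.])] [array([215.,  69.]), array([302., 124.])]
```

Both views put the fingertips about 28 mm short of the reported TCP, just above the cap's top. That also explains closing to 41 mm. I'll reopen, advance 23 mm while watching the force, and close again.

Emit:
servo_tool([
  [[0, 0, 0], [0, 0, 0]],
  [[0, 0, 0], [0, 0, 0]],
  [[0, 0, 0], [0, 0, 0]],
  [[0, 0, 0], [0, 0, 0]],
  [[0, 0, 0], [0, 0, 0]],
  [[0, 0, 0], [0, 0, 0]],
  [[0, 0, 0.006], [0, 0, 0]],
  [[0, 0, 0.012], [0, 0, 0]],
  [[0, 0, 0.018], [0, 0, 0]],
  [[0, 0, 0.023], [0, 0, 0]],
  [[0, 0, 0.023], [0, 0, 0]],
], gripper=0.087)

```text
time_s: 6.1
position: [0.5638, -0.043, 0.1326]
tcp_rot: [[-0.478, 0.744, 0.467], [0.869, 0.477, 0.129], [-0.127, 0.467, -0.875]]
force: [-0.2, 1.3, -0.6]
opening: 0.999
```

Run:
```python
from h import *
s=telemetry.read_state();print(rel(*pose(.5,1.3,-.024),s['position'],s['tcp_rot']),s['force'],s['opening']*87,bot.tcp_to_grasp)
```

```text
([-0.0008, 0.0003, -0.024], [0.0054, 0.0003, -0.004]) [-0.22842449  1.27810481 -0.63639801] 86.9434249924589 0.0187
```

Emit:
servo_tool([
  [[0, 0, 0], [0, 0, 0]],
  [[0, 0, 0], [0, 0, 0]],
  [[0, 0, 0], [0, 0, 0]],
  [[0, 0, 0], [0, 0, 0]],
  [[0, 0, 0], [0, 0, 0]],
  [[0, 0, 0], [0, 0, 0]],
], gripper=0.04)

```text
time_s: 6.85
position: [0.5644, -0.043, 0.1338]
tcp_rot: [[-0.477, 0.743, 0.468], [0.869, 0.477, 0.129], [-0.128, 0.469, -0.874]]
force: [1.4, 1.8, 4.8]
opening: 0.657
```

Gripped at about 57 mm. Now I'll back it off anticlockwise by 0.85 rad, to a twist of about 0.2.

Emit:
servo_tool([
  [[0, 0, 0], [0, 0, -0.12]],
  [[0, 0, 0], [0, 0, -0.24]],
  [[0, 0, 0], [0, 0, -0.36]],
  [[0, 0, 0], [0, 0, -0.48]],
  [[0, 0, 0], [0, 0, -0.6]],
  [[0, 0, 0], [0, 0, -0.72]],
  [[0, 0, 0], [0, 0, -0.85]],
  [[0, 0, 0], [0, 0, -0.85]],
  [[0, 0, 0], [0, 0, -0.85]],
])

```text
time_s: 7.98
position: [0.5641, -0.0439, 0.1334]
tcp_rot: [[-0.873, 0.134, 0.468], [0.217, 0.968, 0.127], [-0.436, 0.212, -0.875]]
force: [-0.2, -1.3, 4.7]
opening: 0.656
```

```bash
cat >> h.py <<'E'
def hinge_rows(ths,th0,p0,R0,press=0.):
    # tool rows rotating rigidly about the hinge from th0
    X,Y=lid(0)[:2];hp=lid(0)[3];out=[]
    for th in ths:
        Q=Ro.from_rotvec(Y*(th0-th)).as_matrix()
        out.append(rel(hp+Q@(p0-hp),Q@R0,p0,R0))
    return out
E
python3 - <<'E'
from h import *
s,c=snap('wrist','w5');print(s['force'],s['moment'],s['opening']*87,s['joint_positions'])
n=-s['tcp_rot'][:,2];u,Y,_,hp=lid(0)
print('tool tilt',np.arctan2(-n@u,n[2]),n@Y)
for r in hinge_rows([.4,.3,.2,.1,0,-.03],.5,s['position'],s['tcp_rot']):print(r)
cv2.imwrite('pics/w5c.png',cv2.resize(c['pixels'][150:390,180:460],(700,600),interpolation=cv2.INTER_CUBIC))
E
```

```text
[-0.1825355  -1.25864781  4.72312582] [-0.30974605 -0.05362902 -0.17209022] 57.106320069274325 [ -27.56907654   24.91343641  116.93375667   51.67473531   24.79379237
 -151.92054592]
tool tilt 0.5063271806228405 0.0012987590161460671
([0.0014, -0.0007, 0.0043], [0.044, 0.0898, -0.0001])
([0.0032, -0.0016, 0.0085], [0.0879, 0.1796, -0.0003])
([0.0054, -0.0026, 0.0124], [0.1319, 0.2694, -0.0004])
([0.0079, -0.0038, 0.0161], [0.1759, 0.3593, -0.0005])
([0.0107, -0.0052, 0.0194], [0.2199, 0.4491, -0.0006])
([0.0116, -0.0057, 0.0204], [0.233, 0.476, -0.0007])
```

View pics/w5c.png

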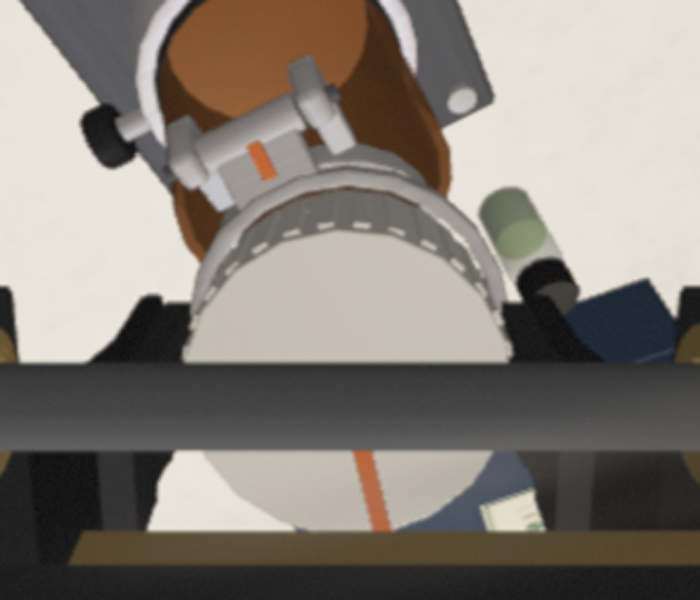

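The cap turned with the tool. The line now points nearly away from the hinge, at a twist of about 0.2. I'll swing the lid down about the hinge and check the force partway.

Emit:
servo_tool([
  [[0.0007, -0.0004, 0.002], [0.022, 0.045, 0]],
  [[0.0014, -0.0007, 0.0043], [0.044, 0.09, 0]],
  [[0.0023, -0.0012, 0.0064], [0.066, 0.135, 0]],
  [[0.0032, -0.0016, 0.0085], [0.088, 0.18, 0]],
  [[0.0032, -0.0016, 0.0085], [0.088, 0.18, 0]],
])

```text
time_s: 8.65
position: [0.5654, -0.0435, 0.1243]
tcp_rot: [[-0.942, 0.165, 0.291], [0.195, 0.978, 0.078], [-0.272, 0.13, -0.953]]
force: [-2.3, -1.7, 6.0]
opening: 0.653
```

```bash
cat > st.py <<'E'
from h import *
s=telemetry.read_state();n=-s['tcp_rot'][:,2];u,Y,_,hp=lid(0);R=s['tcp_rot']
th=np.arctan2(-n@u,n[2])
print('tilt',th,'side',n@Y,'F',s['force'].round(1),'Ftool',(R.T@s['force']).round(1),'M',s['moment'].round(2),'open',s['opening']*87,'j',s['joint_positions'].round(1),'t',s['time_s'])
# grip point relative to model lid of that tilt
print('cap axis vs tcp (tool)',(R.T@(hp+.044*lid(th)[0]+.034*lid(th)[2]-s['position'])).round(4))
for r in hinge_rows([th-.1,th-.2,0,-.03],th,s['position'],R):print(r)
E
python3 st.py
```

```text
tilt 0.30625224181054445 side 0.0015525511650567453 F [-2.3 -1.7  6. ] Ftool [ 0.2 -1.3 -6.5] M [-0.73  0.07 -0.23] open 56.800606946804905 j [ -22.1   26.1  108.3   19.5   33.  -116.7] t 8.65
cap axis vs tcp (tool) [ 0.0004 -0.0001 -0.0477]
([0.0014, -0.0007, 0.0044], [0.0437, 0.0899, -0.0002])
([0.0033, -0.0016, 0.0085], [0.0874, 0.1799, -0.0003])
([0.0056, -0.0027, 0.0127], [0.1338, 0.2755, -0.0005])
([0.0063, -0.003, 0.0139], [0.1469, 0.3024, -0.0005])
```

Emit:
servo_tool([
  [[0.0007, -0.0004, 0.0022], [0.022, 0.045, 0]],
  [[0.0014, -0.0007, 0.0044], [0.044, 0.09, 0]],
  [[0.0024, -0.0012, 0.0065], [0.066, 0.135, 0]],
  [[0.0033, -0.0016, 0.0085], [0.088, 0.18, 0]],
  [[0.0044, -0.0021, 0.0107], [0.11, 0.228, 0]],
  [[0.0056, -0.0027, 0.0127], [0.134, 0.276, 0]],
  [[0.0056, -0.0027, 0.0135], [0.134, 0.276, 0]],
  [[0.0056, -0.0027, 0.0135], [0.134, 0.276, 0]],
])

```text
time_s: 9.65
position: [0.5636, -0.0441, 0.1105]
tcp_rot: [[-0.983, 0.185, 0.001], [0.185, 0.983, -0.001], [-0.001, -0.001, -1.0]]
force: [-1.4, -0.8, 11.6]
opening: 0.657
```

```bash
python3 st.py
```

```text
tilt 0.00027959552924640364 side 0.0010159990014523682 F [-1.4 -0.8 11.6] Ftool [  1.3  -1.  -11.6] M [-0.64  0.12 -0.03] open 57.14332685064553 j [-15.8  31.7  95.1  -0.1  53.1 -95.1] t 9.65
cap axis vs tcp (tool) [ 0.0006 -0.0001 -0.0475]
([0.0014, -0.0007, 0.0044], [0.0437, 0.0899, -0.0001])
([0.0032, -0.0016, 0.0086], [0.0875, 0.1799, -0.0002])
([0.0, -0.0, 0.0], [0.0001, 0.0003, -0.0])
([0.0004, -0.0002, 0.0013], [0.0132, 0.0272, -0.0])
```

The lid is down flat at 11.6 N. I'll press 1.5 mm more and screw clockwise.

Emit:
servo_tool([
  [[0, 0, 0.0015], [0, 0, 0]],
  [[0, 0, 0.0015], [0, 0, 0.15]],
  [[0, 0, 0.0015], [0, 0, 0.3]],
  [[0, 0, 0.0015], [0, 0, 0.45]],
  [[0, 0, 0.0015], [0, 0, 0.6]],
  [[0, 0, 0.0015], [0, 0, 0.75]],
  [[0, 0, 0.0015], [0, 0, 0.9]],
  [[0, 0, 0.0015], [0, 0, 1.05]],
  [[0, 0, 0.0015], [0, 0, 1.2]],
  [[0, 0, 0.0015], [0, 0, 1.35]],
  [[0, 0, 0.0015], [0, 0, 1.5]],
  [[0, 0, 0.0015], [0, 0, 1.5]],
])

```text
time_s: 11.15
position: [0.5647, -0.0428, 0.11]
tcp_rot: [[0.117, 0.993, 0.003], [0.993, -0.117, 0.002], [0.002, 0.003, -1.0]]
force: [0.6, 2.8, 14.2]
opening: 0.662
```

```bash
python3 st.py
```

```text
tilt 0.0036546071147248644 side -0.0010782245377599746 F [ 0.6  2.8 14.2] Ftool [  2.9   0.3 -14.2] M [ 0.44  0.22 -0.05] open 57.55233594689921 j [-15.7  31.7  95.1   0.2  53.   -9.1] t 11.15
cap axis vs tcp (tool) [-0.0014 -0.0015 -0.0481]
([-0.0006, -0.0015, 0.0045], [0.0927, -0.0375, 0.0001])
([-0.0014, -0.0034, 0.0088], [0.1854, -0.0751, 0.0002])
([-0.0, -0.0, 0.0002], [0.0034, -0.0014, 0.0])
([-0.0002, -0.0005, 0.0015], [0.0312, -0.0126, 0.0])
```

Emit:
servo_tool([
  [[0, 0, 0], [0, 0, 0.15]],
  [[0, 0, 0], [0, 0, 0.3]],
  [[0, 0, 0], [0, 0, 0.45]],
  [[0, 0, 0], [0, 0, 0.6]],
  [[0, 0, 0], [0, 0, 0.75]],
  [[0, 0, 0], [0, 0, 0.9]],
  [[0, 0, 0], [0, 0, 1.05]],
  [[0, 0, 0], [0, 0, 1.2]],
  [[0, 0, 0], [0, 0, 1.3]],
  [[0, 0, 0], [0, 0, 1.35]],
  [[0, 0, 0], [0, 0, 1.4]],
  [[0, 0, 0], [0, 0, 1.4]],
])

```text
time_s: 12.65
position: [0.566, -0.0432, 0.1096]
tcp_rot: [[0.999, 0.053, 0.006], [0.053, -0.999, 0.002], [0.006, -0.001, -1.0]]
force: [1.3, 0.7, 10.1]
opening: 0.658
```

```bash
python3 st.py|head -1
```

```text
tilt 0.006248535615929284 side 3.875630458604782e-05 F [ 1.3  0.7 10.1] Ftool [  1.4  -0.6 -10.1] M [ 0.66 -0.42  0.01] open 57.228869815542296 j [-15.8  31.8  95.1   0.2  52.8  71.1] t 12.65
```

Emit:
servo_tool([
  [[0, 0, 0], [0, 0, 0.04]],
  [[0, 0, 0], [0, 0, 0.08]],
  [[0, 0, 0], [0, 0, 0.08]],
])

```text
time_s: 13.02
position: [0.5663, -0.0439, 0.1095]
tcp_rot: [[1.0, -0.022, 0.006], [-0.022, -1.0, -0.001], [0.006, 0.001, -1.0]]
force: [3.8, 0.6, 8.3]
opening: 0.659
```

```bash
python3 st.py|head -1
```

```text
tilt 0.005954406967790478 side 0.002464266669608257 F [3.8 0.6 8.3] Ftool [ 3.9 -0.7 -8.3] M [ 0.28 -0.53  0.84] open 57.32808565625567 j [-15.7  31.8  95.1   0.1  52.7  75.5] t 13.025
```

The moment about z jumped from 0.01 to 0.84 N m, so the cap is at its hard stop. I'll release and retreat along the axis.

Emit:
servo_tool([
  [[0, 0, 0], [0, 0, 0]],
  [[0, 0, 0], [0, 0, 0]],
  [[0, 0, 0], [0, 0, 0]],
  [[0, 0, 0], [0, 0, 0]],
  [[0, 0, 0], [0, 0, 0]],
  [[0, 0, -0.02], [0, 0, 0]],
  [[0, 0, -0.05], [0, 0, 0]],
  [[0, 0, -0.08], [0, 0, 0]],
  [[0, 0, -0.11], [0, 0, 0]],
  [[0, 0, -0.14], [0, 0, 0]],
  [[0, 0, -0.14], [0, 0, 0]],
], gripper=0.087)

```text
time_s: 14.4
position: [0.5649, -0.0439, 0.2503]
tcp_rot: [[1.0, -0.025, 0.005], [-0.025, -1.0, -0.001], [0.005, 0.001, -1.0]]
force: [0.2, -1.1, -1.3]
opening: 0.995
```

```bash
python3 st.py|head -1
python3 - <<'E'
from h import *
s,w=snap('wrist','w9');s,c=snap('scene','s9')
m=np.zeros((480,800,3),np.uint8);m[:,:400]=cv2.resize(c['pixels'][170:290,300:400],(400,480));m[:400,400:]=cv2.resize(w['pixels'][100:340,200:440],(400,400));cv2.imwrite('pics/m9.png',m)
f=lambda q:((proj('s9',q)-[300,170])*4).round();g=lambda q:((proj('w9',q)-[200,100])/.6+[400,0]).round()
for th in (0,.03,.1):
    u,Y,n,hp=lid(th);t=hp+.044*u+.034*n;print(th,'top',f(t),g(t),[ (tw,f(e),g(e)) for tw in(2.84,2.99,3.14) for e in [t+.029*(np.cos(tw)*u-np.sin(tw)*Y)]])
E
```

```text
tilt 0.00410517108908073 side 0.0023006952782311293 F [ 0.2 -1.1 -1.3] Ftool [0.2 1.1 1.3] M [-0.02  0.04  0.03] open 86.55069156149533 j [-15.7  21.8  86.6   0.   71.3  75.7] t 14.4
0 top [205. 139.] [598. 221.] [(2.84, array([261., 147.]), array([631., 269.])), (2.99, array([259., 150.]), array([623., 273.])), (3.14, array([255., 153.]), array([615., 276.]))]
0.03 top [207. 138.] [598. 223.] [(2.84, array([263., 146.]), array([632., 271.])), (2.99, array([260., 149.]), array([624., 275.])), (3.14, array([257., 152.]), array([615., 278.]))]
0.1 top [211. 133.] [600. 230.] [(2.84, array([267., 145.]), array([633., 276.])), (2.99, array([265., 149.]), array([625., 281.])), (3.14, array([261., 152.]), array([617., 284.]))]
```

View pics/m9.png

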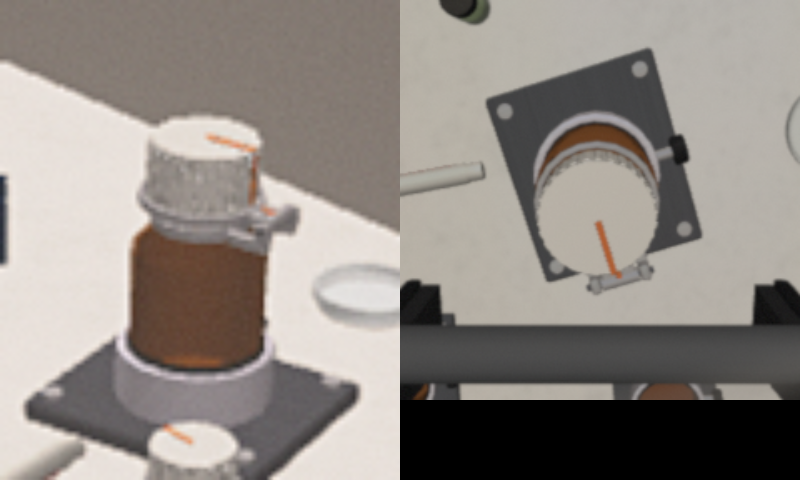

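The cap stays flat after release. Its line runs from (598,221) to about (617,275), against a predicted home position of (615,276), and points at the hinge mark. The stop torque agrees, so I'm handing in.

```bash
python3 -c "
from rig import order;print(order.hand_in())"
```

```text
the job is handed in; nothing more can be done
None
```

The big amber jar's cap is shut and screwed home to its stop, and I handed the job in at about 14.5 s on the robot's clock. No verdict was reported.

**What I did:** I gripped the tilted cap, backed it off about 0.85 rad (from about 1.04 to 0.2) and swung it shut about the hinge. I then screwed it about 2.98 rad clockwise while pressing with about 8–14 N, released it and backed straight up.

**Last checks:**
- **At the stop:** the turning moment jumped from 0.01 to 0.84 N m at the end, so the cap had reached its hard stop.
- **Still shut after release:** the lid stayed flat with the gripper clear. The line points at the hinge mark, which I read as a twist of about 3.05–3.14 rad (it must be above 2.99).
- **Clear of the robot:** the gripper touches nothing, and the force reads about zero.
- **Bystanders:** the arm never came near the vial, dish or pen. They looked undisturbed where the last pictures show them, but I did not measure their positions.

**What disagreed:** the fingertips appeared about 28 mm short of the reported TCP. My first grip attempt therefore closed on nothing above the cap. I advanced about 23 mm further and gripped it at 57 mm.

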